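# Clamp a model fuselage half in its screw clip

### The job

Slide the black fuselage half along its wooden base until its nose rests fully home against the dark stop block, then turn the orange knob clockwise until the rubber foot holds the part firmly with about 10 newtons. Be gentle: let your grip travel down with the knob as the stem screws in, do not bend the steel arm or crush the part, and leave the other things on the desk where they are. Let go of everything at the end.

Things in the scene. Friction and masses are not known exactly. Their poses are not given: they have to be found in the camera images.
- clip: Fixed screw clip, origin on the table below the knob's axis, z up. Wooden base 90 mm in x, y -125 to +90, 22 thick. Two strips (8 high, y -45 to +55, inner faces x = +-20.5) guide the part along y. Steel upright at x = +43; springy arm, 26 wide, top 74 above the table, from it over the part to x = -16. Above the arm: only a brass nut (r 9, to 80 mm), the stem and the knob.
- nose_stop: Dark wooden stop block fixed on the base, 44 (clip x) by 12 by 20 mm high, origin under its middle; its face towards the fuselage is at clip y = +70.5 mm.
- fuselage: Black plastic half of a model aircraft fuselage, 50 g, 150 mm long, lying loose, flat side down. Origin on the underside; +y to the nose (y +70), tail at y -80; both ends blunt, 20 wide, 10 high. Half round, 38 wide, 19 high from y -10 to +40. A flat 3 mm fin juts from the tail to x -39 (y -77 to -51). Starts 15 to 35 mm short of the stop; home, its origin is on the knob's axis.
- nose (a point): Middle of the blunt nose end of the fuselage half, 5 mm above its underside. Home is clip y = +70.5 mm.
- tail (a point): Middle of the blunt tail end of the fuselage half, 5 mm above its underside: the place to push, towards the nose.
- stem: 8 mm threaded steel stem through the arm with the knob on top and a black rubber foot (22 mm disc, 6 thick) below; it does not rotate. Origin on its axis, z up. The foot is screwed on by an unknown amount: its lower face is 12 to 22 mm below the origin, so contact must be felt. It starts 4 to 19 mm above the part's top.
- knob_grip (a point): Centre of the round orange knob (36 mm wide, 24 high, axis vertical), 51 mm above the stem's origin. Clockwise from above lowers knob, stem and foot by 36 mm a turn; takes 0.13 N m, stays where left. Contact comes within 3.5 rad. Then the knob stops descending: turning on lifts the arm, clamping 28 N more per rad; a grip still descending would press the foot rigidly onto the part.
- clip_arm (a point): Top of the brass nut at the end of the clip's steel arm, 80 mm above the table unloaded. The arm is a spring, about 5 N per mm up or down; bending it more than 4 mm spoils it. With 10 N of clamping it stands 2 mm higher.
- pilot: Tan resin pilot figure standing on a 26 mm disc, 61 mm tall, origin under it. Leave alone.
- pin_vise: Brass pin vise lying along its x axis, 88 mm long, 12 mm thick, origin under its middle. Leave alone.
- palette: Frosted glass mixing palette 120 by 90 by 8 mm, origin under its middle. Leave alone.
- jar_red: Glass paint jar with red lid, 34 mm across, 42 mm tall, origin under it. Leave alone.
- jar_blue: Glass paint jar with blue lid, 34 mm across, 42 mm tall, origin under it. Leave alone.
Things that resemble listed ones, but are neither listed nor needed, are in the scene too. What is meant by the fuselage is not pink, and is the larger of those in its own colour.

How it is judged:
On the way, in this order (a step that is already met when the one before it is completed fails the run):
1. the fuselage half's nose is at the stop, the part flat on the base (y of nose in the frame of clip above 0.0675 m and z of nose in the frame of clip below 0.031 m), for 0.2 s.
2. the foot presses on the part with 5 to 18 N (all of step 1 and contact force between stem and fuselage between 5 and 18 N), for 0.2 s.
At the end, for the whole second after the job is handed in: The nose is within 3 mm of the stop with the part flat on the base, the rubber foot presses on it with 5 to 18 N, everything is at rest (all of step 2 and linear speed of each of fuselage, stem below 0.01 m/s); the robot touches nothing.
It fails at once if the foot crushes the part (over 25 N) (contact force between stem and fuselage above 25 N).
It fails at once if the steel arm is bent by more than 4 mm (z of clip_arm in the frame of clip above 0.0842 m or z of clip_arm in the frame of clip below 0.0758 m).
It fails at once if the part is rammed against the nose stop (over 25 N) (contact force between fuselage and nose_stop above 25 N).
It fails at once if a bystander is moved by more than 15 mm (distance of any of pilot, pin_vise, palette, jar_red, jar_blue from where it was at the start of the episode above 0.015 m).
It also fails if it takes over 72 s, if anything falls off the work surface, if the arm or the gripper's body presses on something with over 40 N, if the wrist force passes 120 N, or if a joint passes its speed limit or range.

### The arm

A 6-joint arm with a two-finger parallel gripper is mounted at the origin on the work surface. World frame = base frame: x ahead of the robot, y to its left, z up, the work surface at z = 0. Lengths are in m, angles in rad, forces in N, time in s.
With the tool pointing down it reaches from about 0.3 to 0.875 m from the base axis. Payload 6.4 kg.
Tool frame: the origin (TCP) lies at the very end of the fingers, on their centre line; the grasp point (between the pads) lies 19 mm behind it; z points along the fingers, y is the line along which they close (so a half turn about z gives the same grasp; the last joint's range is limited). The gripper opens to 85 mm and grips with 20 to 120 N. Pads are 22 mm wide; open, the fingers measure 114 mm over their backs; the gripper's body (76 mm by 85 mm) begins 54 mm behind the grasp point. The pads swing forward as they close: fully open they stand 13 mm farther back than shut.
Start: joints at [-1.338, 0.181, 1.607, -0, 1.354, -0.206], TCP at [0.244, -0.521, 0.206] pointing down, gripper open.
Joint ranges: [-2.99, 2.99], [-0.89, 2.07], [0.3, 2.58], [-1.14, 4.28], [0, 2.63], [-3.12, 3.12]. Speed limits (rad/s): [2.57, 2.57, 3.01, 3.14, 3.14, 3.14].

### API

Orientations are given as a unit quaternion [w, x, y, z].
In Python, from bench import ctrl gives the robot as it stands.
- The arm moves only by the tool jog_arm, never from a script. Its argument "series" is a list that holds one entry, the list of rows, each a list of 7 numbers: the shift along the tool's x, y, z in mm, then the turn, a rotation vector about the tool's x, y, z in rad, then the finger opening in mm, from 0 to 85.4. In form: [[[tx, ty, tz, rx, ry, rz, gripper], ...]]. A call has exactly 10 rows; each row shifts and turns the commanded pose from where the row before left it, along the tool's axes as they then stand; what a row does not reach is not made up. A row lasts 1/10 s, in which the tool goes at most 50 mm and 8.59 degrees, less where a joint would pass 70% of its speed; a pose out of reach is approached as far as the arm can. A call with a gripper value outside its range is refused whole. The fingers move at their own pace and stop on an object; the grip force is fixed at half the most. Time passes only in rows, so rows that do not move let the fingers close, or fill a call up. It gives the time, the measured TCP pose, the force, the opening and the grip force at its end, in the units of the state.
- ctrl.get_obs(): the state, without advancing time (a new reading comes with each control period).
- ctrl.camera(name): name is "side" or "top" or "wrist"; returns a dict with "frame" (384x512x3 uint8, blue, green, red), "z_map" (384x512 float32, m along the optical axis (not along the pixel's ray), 0 where there is no reading), "fx", "fy", "cx", "cy" (pixels), "xyz" and "rotation" of the camera in the world. Camera axes: x right, y down, z forward; pixel columns grow to the right and rows downward; lengths in m; the calibration is good to about 2 mm. A picture is of the moment at which its call begins.
- ctrl.hand_in(): hands the job in; it is judged then, once.
The state is a dict: "time_s": time; "q": joint angles; "dq": joint speeds; "joint_efforts": joint torques, N m; "eef_pos": TCP position; "eef_rot": TCP orientation; "wrist_force": force on the tool from outside, world axes, zero at the start; "torque": the same for the moment, N m; "opening": opening from 0.0 (shut) to 1.0 (fully open); "grasp_force": force on a finger pad.
Only numpy, scipy, OpenCV 4.12 (cv2) and the standard library are available. Lean on these libraries where they do the work, as an engineer would, in place of code of your own. Each camera call takes 0.05 s, during which the arm holds its last target. There are 200 camera calls.

## Working session

There is one attempt and no reset: what is moved stays moved. The work goes in short steps, Python scripts to look and compute and a tool call to move; the robot and the scene stay as the last step left them, time stands still between calls to the robot, and variables do not carry over. Pictures are saved under pics/ and viewed, at most 10 in all, crops included, and the job is handed in when it is done.

Besides the shell and the picture viewer there is one more tool, called after "Call:" in YAML: its name, and indented under it one key for each argument. jog_arm: Moves the arm, as the interface text tells. Its arguments: {"type":"object","properties":{"series":{"type":"array"}},"required":["series"]}

```bash
ls; mkdir -p pics
python3 - <<'E'
from bench import ctrl
import cv2,numpy as np
o=ctrl.get_obs(); print(o)
for n in("top","side"):
    c=ctrl.camera(n); cv2.imwrite(f"pics/{n}0.png",c["frame"]); np.savez(f"{n}0.npz",**c)
    print(n,c["fx"],c["fy"],c["cx"],c["cy"],c["xyz"],c["rotation"])
E
```

```text
pics
{'time_s': 0.0, 'q': array([-1.33829802e+00,  1.81575847e-01,  1.60802958e+00,  9.55767847e-07,
        1.35381459e+00, -2.06314459e-01]), 'dq': array([-6.12042382e-04, -5.33946091e-04, -8.08494850e-04, -8.97360228e-04,
       -1.20935815e-03, -9.55494753e-06]), 'joint_efforts': array([-1.69896353e-03, -4.44870687e+01, -3.51336765e+01, -6.06186441e-04,
        9.04828456e-03,  9.15871112e-06]), 'eef_pos': array([ 0.24416116, -0.51990684,  0.20545421]), 'eef_rot': array([-9.13611208e-04,  9.76026437e-01,  2.17650086e-01, -1.14949893e-05]), 'wrist_force': array([-0.49737073,  0.81536535,  0.827779  ]), 'torque': array([ 0.01994021, -0.01657261, -0.04245318]), 'grasp_force': 0.0, 'opening': 1.0013847526206914}
top 403.23369996155134 403.23369996155134 259.63844987406503 196.03488580844373 [ 0.36943533 -0.02306051  1.47652992] [ 0.03164379 -0.6971535   0.71574102 -0.02627672]
side 497.50406012575485 497.50406012575485 247.52720625768185 191.4843137252108 [ 0.97069001 -1.04750189  1.02431537] [-0.41963454  0.88191178  0.1932088  -0.09385529]
```

View pics/top0.png

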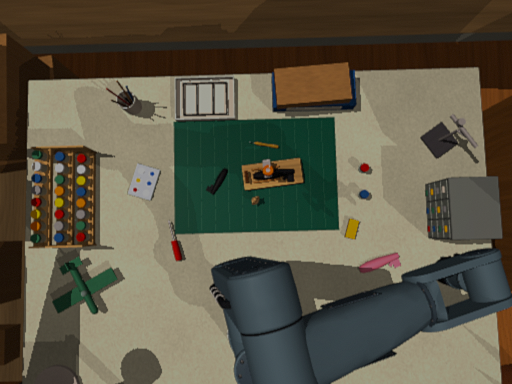

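View pics/side0.png

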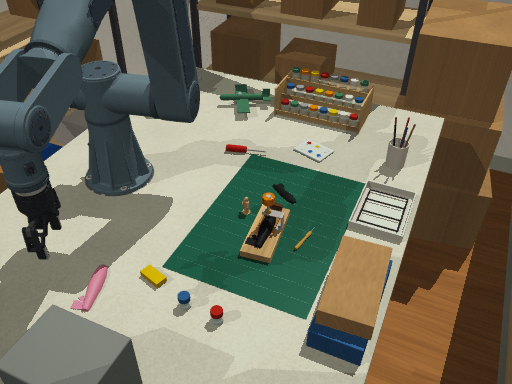

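The candidates for the fuselage are the black part on the wooden base (top 272,174; side 265,230), the smaller loose black part on the mat (top 217,181; side 284,193), and the pink one (top 380,262; side 93,288). I choose the one on the base because it is black and larger. I'll check it in a close crop.

```bash
cat > h.py <<'E'
import numpy as np,cv2
from scipy.spatial.transform import Rotation as R
def rot(c):
    q=np.array(c["rotation"]); return R.from_quat([q[1],q[2],q[3],q[0]]).as_matrix() if q.size==4 else q
def ray(c,u,v):
    d=rot(c)@np.array([(u-c["cx"])/c["fx"],(v-c["cy"])/c["fy"],1]); return np.array(c["xyz"]),d
def onz(c,u,v,z):
    o,d=ray(c,u,v); return o+d*(z-o[2])/d[2]
def cross(c1,p1,c2,p2):
    a,d=ray(c1,*p1); b,e=ray(c2,*p2)
    s=np.linalg.lstsq(np.stack([d,-e],1),b-a,rcond=None)[0]
    P,Q=a+s[0]*d,b+s[1]*e; return (P+Q)/2,np.linalg.norm(P-Q)
def cloud(c):
    v,u=np.mgrid[:384,:512]; z=c["z_map"]
    return np.stack([(u-c["cx"])/c["fx"]*z,(v-c["cy"])/c["fy"]*z,z],-1)@rot(c).T+np.array(c["xyz"])
E
python3 - <<'E'
from h import *
t=dict(np.load("top0.npz"));s=dict(np.load("side0.npz"))
a=cv2.resize(t["frame"][145:210,200:310],None,fx=7,fy=7,interpolation=cv2.INTER_CUBIC)
b=cv2.resize(s["frame"][175:270,230:320],None,fx=7,fy=7,interpolation=cv2.INTER_CUBIC)
cv2.imwrite("pics/c.png",a); 
print(onz(t,272,174,.022))
def blob(c,lo,hi,win):
    h=cv2.cvtColor(c["frame"],cv2.COLOR_BGR2HSV); m=cv2.inRange(h,lo,hi)
    k=np.zeros_like(m);k[win[1]:win[3],win[0]:win[2]]=1;m*=k
    ys,xs=np.nonzero(m);return xs.mean(),ys.mean(),len(xs),xs.min(),xs.max(),ys.min(),ys.max()
A=blob(t,(5,180,150),(16,255,255),(255,150,285,180));B=blob(s,(5,180,150),(16,255,255),(255,180,285,212))
print(A,B,cross(t,A[:2],s,B[:2]))
cv2.imwrite("pics/c2.png",cv2.resize(b,(565,600)))
E
```

```text
[ 0.56815206 -0.06056665  0.022     ]
(np.float64(267.2173913043478), np.float64(169.56521739130434), 46, np.int64(263), np.int64(272), np.int64(165), np.int64(173)) (np.float64(270.5), np.float64(197.41666666666666), 12, np.int64(264), np.int64(274), np.int64(195), np.int64(200)) (array([ 0.57149731, -0.04124321,  0.12485818]), np.float64(0.0041226525397235645))
```

View pics/c2.png

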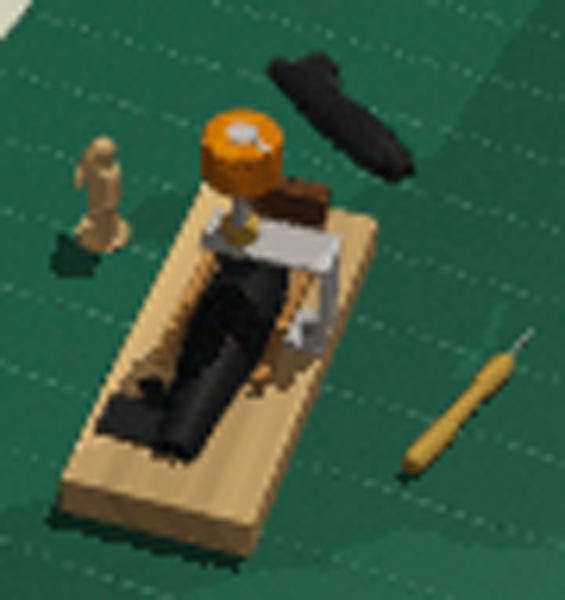

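The crop shows the large black half on the base. Its tail and fin are at the near end, the dark stop block is beyond the arm near (305,195), and the small black decoy lies separately on the mat at (340,120). So the choice stands, and clip +y points roughly along world +y. Next I need closer views from the wrist camera.

Run:
```python
from bench import ctrl
from h import *
o=ctrl.get_obs();c=ctrl.camera("wrist");q=o["eef_rot"];T=R.from_quat([q[1],q[2],q[3],q[0]]).as_matrix()
print(T.round(3)); print("cam in tool",T.T@(np.array(c["xyz"])-o["eef_pos"]),(T.T@rot(c)).round(3),c["fx"])
for tgt in [(.50,-.10,.33),]:
    d=np.array(tgt)-o["eef_pos"]; print(d, T.T@d*1000)
```

```text
[[ 0.905  0.425 -0.   ]
 [ 0.425 -0.905  0.002]
 [ 0.    -0.002 -1.   ]]
cam in tool [ 0.08457243 -0.00038119 -0.16949564] [[-0.001 -0.945 -0.328]
 [ 1.    -0.001  0.   ]
 [-0.    -0.328  0.945]] 344.169522922383
[0.25582795 0.41997683 0.12442302] [ 410.05727498 -271.69765745 -123.86680134]
```

Call:
jog_arm:
  series:
    - [[44, -19, -4, 0, 0, 0, 85], [44, -19, -4, 0, 0, 0, 85], [44, -19, -4, 0, 0, 0, 85], [44, -19, -4, 0, 0, 0, 85], [44, -19, -4, 0, 0, 0, 85], [44, -19, -4, 0, 0, 0, 85], [44, -19, -4, 0, 0, 0, 85], [44, -19, -4, 0, 0, 0, 85], [44, -19, -4, 0, 0, 0, 85], [44, -19, -4, 0, 0, 0, 85]]

```text
time_s: 1.15
eef_pos: [0.5628, -0.1598, 0.2464]
eef_rot: [-0.0, 0.976, 0.218, -0.0]
wrist_force: [-0.0, 0.1, 0.0]
opening: 0.992
grasp_force: 0.0
```

Call:
jog_arm:
  series:
    - [[0, 0, 0, 0, 0, -0.14, 0], [0, 0, 0, 0, 0, -0.14, 0], [0, 0, 0, 0, 0, -0.14, 0], [0, 0, 0, 0, 0, -0.14, 0], [0, 0, 0, 0, 0, -0.14, 0], [0, 0, 0, 0, 0, -0.14, 0], [0, 0, 0, 0, 0, -0.14, 0], [0, 0, 0, 0, 0, -0.14, 0], [0, 0, 0, 0, 0, 0, 0], [0, 0, 0, 0, 0, 0, 0]]

```text
time_s: 2.15
eef_pos: [0.5618, -0.1615, 0.2461]
eef_rot: [-0.0, 0.713, 0.702, -0.0]
wrist_force: [-0.5, -0.4, 0.4]
opening: 0.003
grasp_force: 0.0
```

```bash
cat > snap.py <<'E'
import sys
from bench import ctrl
from h import *
n=sys.argv[1]; c=ctrl.camera("wrist"); np.savez(n+".npz",**c); cv2.imwrite(f"pics/{n}.png",cv2.resize(c["frame"],(768,576),interpolation=cv2.INTER_CUBIC))
o=ctrl.get_obs(); print(o["time_s"],o["eef_pos"].round(4),o["eef_rot"].round(4),o["q"].round(3),o["wrist_force"].round(2),np.array(c["xyz"]).round(4))
E
python3 snap.py w1
```

```text
2.2 [ 0.5618 -0.1615  0.2462] [-2.000e-04  7.125e-01  7.017e-01 -1.000e-04] [-0.483  0.171  1.537 -0.     1.434 -0.468] [-0.09  0.76  0.14] [ 0.5632 -0.0768  0.4156]
```

View pics/w1.png

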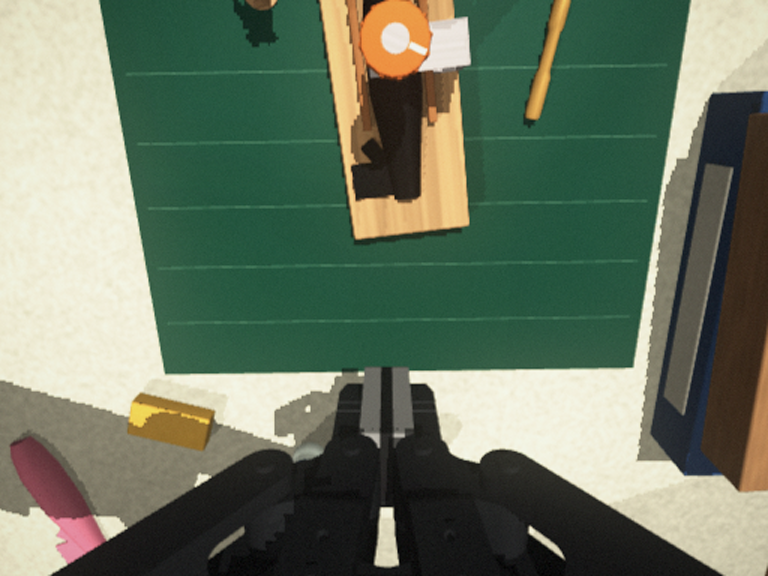

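The picture shows the base from its far end upward: the tail end is at about (405,198), the fin at (372,182), the knob at (396,38), and the base's near edge runs from (355,240) to (468,226). The fingers are clear. I'll shift +y for a second view.

Call:
jog_arm:
  series:
    - [[12, 0, 0, 0, 0, 0, 0], [12, 0, 0, 0, 0, 0, 0], [12, 0, 0, 0, 0, 0, 0], [12, 0, 0, 0, 0, 0, 0], [12, 0, 0, 0, 0, 0, 0], [12, 0, 0, 0, 0, 0, 0], [0, 0, 0, 0, 0, 0, 0], [0, 0, 0, 0, 0, 0, 0], [0, 0, 0, 0, 0, 0, 0], [0, 0, 0, 0, 0, 0, 0]]

```text
time_s: 3.2
eef_pos: [0.5628, -0.0901, 0.2463]
eef_rot: [0.0, 0.712, 0.703, -0.0]
wrist_force: [-0.5, 0.4, -0.2]
opening: 0.001
grasp_force: 0.0
```

```bash
python3 snap.py w2
cat > meas.py <<'E'
from h import *
for n in("w1","w2"):
    c=dict(np.load(n+".npz"));h=cv2.cvtColor(c["frame"],cv2.COLOR_BGR2HSV);P=cloud(c)
    for nm,lo,hi in(("knob",(5,200,130),(16,255,255)),("wood",(10,60,90),(25,200,255)),("black",(0,0,0),(180,255,45))):
        m=cv2.inRange(h,lo,hi); m[230:]=0; m[:,:200]=0; m[:,330:]=0
        k,l,s,ce=cv2.connectedComponentsWithStats(m)
        for i in np.argsort(-s[1:,4])[:3]+1:
            if s[i,4]<60: continue
            q=P[l==i]; print(n,nm,s[i],ce[i].round(1),"med",np.median(q,0).round(4),"zrange",np.percentile(q[:,2],[2,98]).round(4))
E
python3 meas.py
```

```text
3.25 [ 0.5627 -0.0901  0.2463] [-0.      0.7116  0.7026 -0.    ] [-0.367  0.138  1.574 -0.     1.429 -0.354] [ 0.65  0.91 -0.93] [ 0.5639 -0.0053  0.4158]
w1 wood [ 213    0  100  160 8823] [264.   75.5] med [ 0.5682 -0.0785  0.0242] zrange [0.0216 0.1359]
w1 black [ 235   48   46   85 2732] [261.4  93.3] med [ 0.5673 -0.1012  0.0348] zrange [0.0258 0.0426]
w2 wood [  209    15   101   201 11503] [261.  108.8] med [ 0.567  -0.0355  0.0242] zrange [0.0217 0.1357]
w2 black [ 236  141   43   52 1255] [257.6 171.2] med [ 0.5626 -0.1176  0.0303] zrange [0.0258 0.0403]
w2 black [243  59  15  43 359] [248.3  78.6] med [ 0.5537 -0.0116  0.0353] zrange [0.029  0.0402]
w2 black [259  58  17  40 214] [267.9  76. ] med [ 0.5747 -0.0088  0.0349] zrange [0.0308 0.0394]
```

View pics/w2.png

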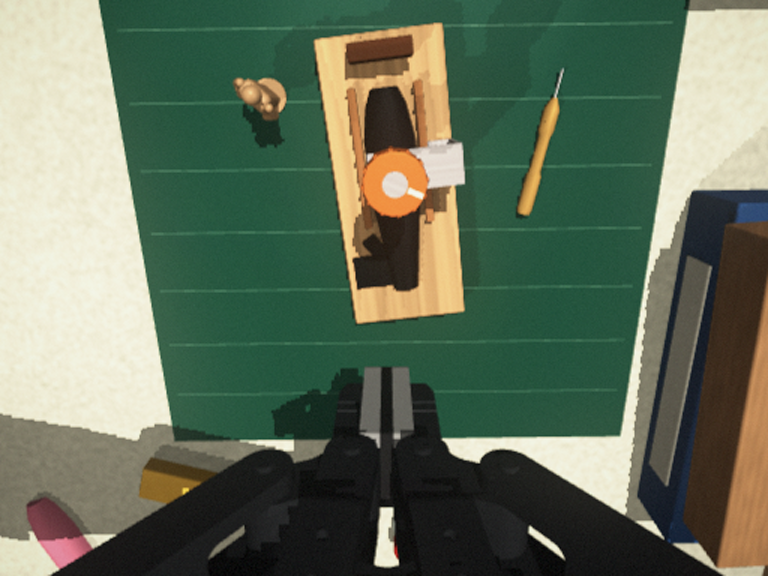

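The second view shows the whole clip: stop block at (380,48), nose at (385,90), knob at (395,184), tail at (405,289), base corners at (316,40), (442,25), (464,312) and (357,323), pilot at (262,95). Now I'll triangulate across the two views.

```bash
cat > meas2.py <<'E'
from h import *
a,b=[dict(np.load(n+".npz")) for n in("w1","w2")]
def tri(n,p,q): 
    X,e=cross(a,(np.array(p)+.5)/1.5-.5,b,(np.array(q)+.5)/1.5-.5);print(n,X.round(4),"gap",round(e,4));return X
tri("near L corner",(355,240),(357,323));tri("near R corner",(468,226),(464,312))
tri("knob cap",(396,38),(395,184)); tri("tail R",(420,199),(417,289)); tri("tail L",(396,200),(395,289))
# knob top from depth mask, circle centre in each view, base outline
for n,c in(("w1",a),("w2",b)):
    P=cloud(c);h=cv2.cvtColor(c["frame"],cv2.COLOR_BGR2HSV)
    m=((P[...,2]>.105)&(P[...,2]<.2)&(abs(P[...,0]-.57)<.06)&(P[...,1]>-.12)).astype(np.uint8); m[200:]=0
    zt=np.percentile(P[m>0][:,2],90); t=(m>0)&(P[...,2]>zt-.003)
    cs=max(cv2.findContours(t.astype(np.uint8),0,2)[0],key=cv2.contourArea)
    (u,v),r=cv2.minEnclosingCircle(cs); print(n,"knob top z",zt,(u,v,r),onz(c,u,v,zt).round(4),"diam",2*r*(c["xyz"][2]-zt)/c["fx"]/1)
# base top outline
P=cloud(b);m=((P[...,2]>.012)&(abs(P[...,0]-.565)<.09)&(P[...,1]>-.17)).astype(np.uint8);m[240:]=0
m2=(m>0)&(abs(P[...,2]-.0225)<.004)
print("base z",np.median(P[m2][:,2]))
r=cv2.minAreaRect((P[m2][:,:2]*1e3).astype(np.float32));print("rect mm",r,cv2.boxPoints(r))
h=cv2.cvtColor(b["frame"],cv2.COLOR_BGR2HSV)
# stop: dark brown, z ~.042
s=(abs(P[...,2]-.042)<.004)&(P[...,1]>.03)&(abs(P[...,0]-.555)<.06)
print("stop",s.sum(),cv2.minAreaRect((P[s][:,:2]*1e3).astype(np.float32)))
E
python3 meas2.py
```

```text
near L corner [ 0.5366 -0.175   0.0183] gap 0.0004
near R corner [ 0.6247 -0.1639  0.0239] gap 0.0006
knob cap [ 0.568  -0.0443  0.1347] gap 0.0004
tail R [ 0.5865 -0.1415  0.0296] gap 0.0008
tail L [ 0.5689 -0.1426  0.0257] gap 0.0003
w1 knob top z 0.13611595737464188 (263.0, 24.5, 26.46233558654785) [ 0.5676 -0.044   0.1361] diam 0.04298427170891706
w2 knob top z 0.1361303561862222 (262.5, 121.5, 22.902063369750977) [ 0.5673 -0.0433  0.1361] diam 0.03722498736210173
base z 0.02385288507604541
rect mm ((549.60546875, -63.4442138671875), (130.55296325683594, 214.8450164794922), 6.189899444580078) [[ 473.12677    36.313644]
 [ 496.2923   -177.27882 ]
 [ 626.08417  -163.20207 ]
 [ 602.91864    50.390396]]
stop 389 ((559.7088623046875, 34.81913375854492), (43.63362121582031, 9.357322692871094), 0.8390085697174072)
```

Call:
jog_arm:
  series:
    - [[0, 0, 0, 0, 0, -0.141, 0], [0, 0, 0, 0, 0, -0.141, 0], [0, 0, 0, 0, 0, -0.141, 0], [0, 0, 0, 0, 0, -0.141, 0], [0, 0, 0, 0, 0, -0.141, 0], [0, 0, 0, 0, 0, -0.141, 0], [0, 0, 0, 0, 0, -0.141, 0], [0, 0, 0, 0, 0, -0.141, 0], [0, 0, 0, 0, 0, -0.141, 0], [0, 0, 0, 0, 0, -0.141, 0]]

```text
time_s: 4.25
eef_pos: [0.5627, -0.0901, 0.2463]
eef_rot: [-0.0, 0.084, 0.996, -0.0]
wrist_force: [-0.0, 0.2, -0.5]
opening: 0.002
grasp_force: 0.0
```

Call:
jog_arm:
  series:
    - [[0, 0, 0, 0, 0, -0.141, 0], [0, 0, 0, 0, 0, -0.14, 0], [-5, -35, 0, 0, 0, 0, 0], [-5, -35, 0, 0, 0, 0, 0], [0, 0, 40, 0, 0, 0, 0], [0, 0, 40, 0, 0, 0, 0], [0, 0, 40, 0, 0, 0, 0], [0, 0, 26, 0, 0, 0, 0], [0, 0, 0, 0, 0, 0, 0], [0, 0, 0, 0, 0, 0, 0]]

```text
time_s: 5.25
eef_pos: [0.5804, -0.1585, 0.1008]
eef_rot: [-0.0, -0.054, 0.999, 0.0]
wrist_force: [1.4, -0.5, 0.5]
opening: 0.003
grasp_force: 0.0
```

```bash
cat > pose.py <<'E'
from bench import ctrl
from h import *
o=ctrl.get_obs();q=o["eef_rot"];T=R.from_quat([q[1],q[2],q[3],q[0]]).as_matrix()
th=np.deg2rad(6.2);C=np.array([[np.cos(th),np.sin(th)],[-np.sin(th),np.cos(th)]])
d=C@(o["eef_pos"][:2]-[.5676,-.0437])*1e3
print(round(o["time_s"],2),"clip mm",d.round(2),"z",(o["eef_pos"][2]*1e3).round(2),"yaw",np.rad2deg(np.arctan2(T[1,0],T[0,0])).round(2),"tilt",T[:,2].round(4),"q6",o["q"][5].round(3),"q1",o["q"][0].round(3),"F",o["wrist_force"].round(2),"M",o["torque"].round(3),"op",o["opening"],"g",o["grasp_force"])
E
python3 pose.py
```

```text
5.25 clip mm [   0.33 -115.51] z 100.78 yaw -173.82 tilt [-3.e-04  1.e-04 -1.e+00] q6 -2.142 q1 -0.464 F [ 1.4  -0.45  0.54] M [-0.003  0.045  0.02 ] op 0.003315262407007544 g 0.0
```

Call:
jog_arm:
  series:
    - [[0, 0, 20, 0, 0, 0, 0], [0, 0, 20, 0, 0, 0, 0], [0, 0, 15, 0, 0, 0, 0], [0, 0, 10, 0, 0, 0, 0], [0, 0, 5, 0, 0, 0, 0], [0, 0, 2, 0, 0, 0, 0], [0, 0, 0, 0, 0, 0, 0], [0, 0, 0, 0, 0, 0, 0], [0, 0, 0, 0, 0, 0, 0], [0, 0, 0, 0, 0, 0, 0]]

```text
time_s: 6.25
eef_pos: [0.5805, -0.1583, 0.0288]
eef_rot: [0.0, -0.054, 0.999, -0.0]
wrist_force: [-0.5, 0.6, 0.6]
opening: 0.002
grasp_force: 0.0
```

```bash
python3 pose.py; python3 snap.py w3
```

```text
6.25 clip mm [   0.5  -115.28] z 28.85 yaw -173.8 tilt [ 6.e-04 -4.e-04 -1.e+00] q6 -2.142 q1 -0.463 F [-0.55  0.57  0.63] M [-0.033  0.034 -0.059] op 0.002339344692957993 g 0.0
6.3 [ 0.5805 -0.1582  0.0287] [ 2.000e-04 -5.410e-02  9.985e-01 -2.000e-04] [-0.463  0.45   1.655 -0.     1.036 -2.142] [ 0.03 -0.17 -0.48] [ 0.4967 -0.1668  0.1983]
```

View pics/w3.png

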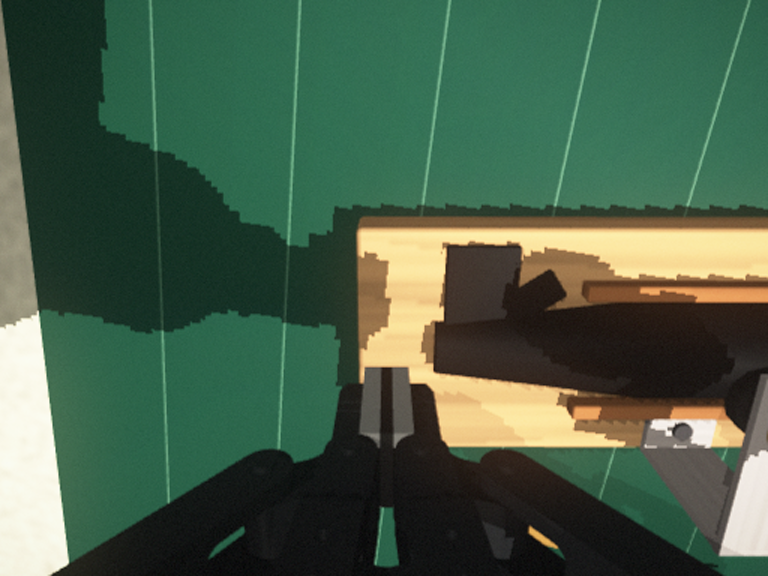

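Run:
```python
from h import *
c=dict(np.load("w3.npz"));P=cloud(c)
th=np.deg2rad(6.2);C=np.array([[np.cos(th),np.sin(th)],[-np.sin(th),np.cos(th)]])
f=lambda X:(np.r_[C@(X[:2]-[.5676,-.0437]),X[2]]*1e3).round(1)
g=lambda u,v,z:f(onz(c,u/1.5,v/1.5,z))
for n,u,v,z in(("tail top L",436,322,.032),("tail top R",436,372,.032),("base corner far -x",359,218,.022),("base end",359,300,.022),("tip L",364,368,.0287),("tip R",411,368,.0287)):
    print(n,g(u,v,z),"depth",f(P[int(v/1.5)+3,int(u/1.5)+(2 if n!="tip R" else -2)]))
for v in(250,255,262,270):print(v,f(P[v,258]),c["z_map"][v,258])
```

```text
tail top L [-13.3 -97.5  32. ] depth [ -9.9 -96.3  27.2]
tail top R [  6.3 -96.9  32. ] depth [ 12.6 -95.2  24. ]
base corner far -x [ -48.  -124.3   22. ] depth [ -45.4 -123.7   16.3]
base end [ -17.7 -124.8   22. ] depth [ -16.9 -123.8   24.3]
tip L [   6.4 -123.1   28.7] depth [ -10.9 -120.8   63.8]
tip R [   6.4 -105.8   28.7] depth [ -10.4 -108.5   62.9]
250 [ -11.1 -114.7   65.9] 0.14887327
255 [ -10.2 -114.7   68.7] 0.14653558
262 [ -10.9 -114.7   75.5] 0.1399189
270 [ -10.7 -114.7   81.2] 0.13450769
```

The view shows the tail end at (436,347), the fin at (480,280) and the shut fingertips ending at row 368. By depth those tips sit near z 64 mm, but the reported TCP is z 29. I'll check this against the side camera before pushing.

Run:
```python
from bench import ctrl
from h import *
c=ctrl.camera("side");np.savez("s3.npz",**c);P=cloud(c)
T=np.array([.5805,-.1583])
m=(np.hypot(*(P[...,:2]-T).transpose(2,0,1))<.022)&(P[...,2]>.03)&(P[...,2]<.15)
print(m.sum(),np.sort(P[m][:,2])[:10].round(4));
p=P[m][np.argsort(P[m][:,2])[:6]];print(p.round(4))
v,u=np.nonzero(m);print(u.min(),u.max(),v.min(),v.max())
d=rot(c).T@(np.r_[T,.0288]-np.array(c["xyz"]));print("TCP px",d[0]/d[2]*c["fx"]+c["cx"],d[1]/d[2]*c["fy"]+c["cy"])
f=c["frame"][150:290,190:340];cv2.imwrite("pics/s3.png",cv2.resize(f,None,fx=4,fy=4,interpolation=cv2.INTER_CUBIC))
```

```text
130 [0.0313 0.0318 0.0548 0.0551 0.0556 0.057  0.0579 0.0586 0.0589 0.0593]
[[ 0.5815 -0.137   0.0313]
 [ 0.5833 -0.141   0.0318]
 [ 0.5693 -0.1642  0.0548]
 [ 0.5735 -0.1668  0.0551]
 [ 0.5852 -0.1662  0.0556]
 [ 0.5882 -0.1663  0.057 ]]
251 263 217 245
TCP px 255.54568121922216 249.5003924894355
```

View pics/s3.png

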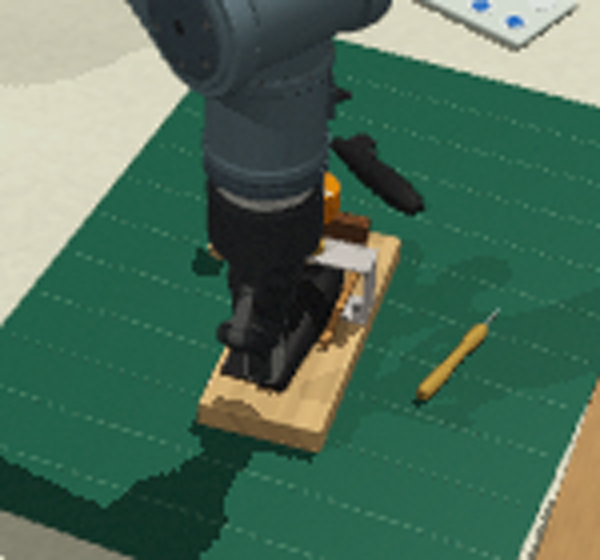

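Run:
```python
from h import *
c=dict(np.load("s3.npz"));P=cloud(c)
for u in(253,257,261):
    print(u,[(v,)+tuple((P[v,u]*1e3).round().astype(int)) for v in range(222,254,2)])
w=dict(np.load("w3.npz"));Q=cloud(w)
print([(v,)+tuple((Q[v,250]*1e3).round().astype(int)) for v in range(236,300,5)])
print(w["z_map"].min(), o:=None)
```

```text
253 [(222, np.int64(590), np.int64(-197), np.int64(168)), (224, np.int64(592), np.int64(-202), np.int64(166)), (226, np.int64(590), np.int64(-199), np.int64(156)), (228, np.int64(584), np.int64(-185), np.int64(135)), (230, np.int64(579), np.int64(-174), np.int64(116)), (232, np.int64(595), np.int64(-209), np.int64(146)), (234, np.int64(599), np.int64(-218), np.int64(148)), (236, np.int64(599), np.int64(-217), np.int64(141)), (238, np.int64(586), np.int64(-189), np.int64(103)), (240, np.int64(578), np.int64(-171), np.int64(77)), (242, np.int64(580), np.int64(-175), np.int64(73)), (244, np.int64(579), np.int64(-173), np.int64(64)), (246, np.int64(565), np.int64(-141), np.int64(20)), (248, np.int64(569), np.int64(-149), np.int64(22)), (250, np.int64(571), np.int64(-155), np.int64(20)), (252, np.int64(576), np.int64(-165), np.int64(24))]
257 [(222, np.int64(594), np.int64(-180), np.int64(156)), (224, np.int64(593), np.int64(-179), np.int64(147)), (226, np.int64(593), np.int64(-180), np.int64(141)), (228, np.int64(594), np.int64(-180), np.int64(134)), (230, np.int64(591), np.int64(-174), 
[... 1418 characters left out ...]
np.int64(20))]
[(236, np.int64(583), np.int64(-162), np.int64(24)), (241, np.int64(587), np.int64(-161), np.int64(23)), (246, np.int64(570), np.int64(-162), np.int64(62)), (251, np.int64(570), np.int64(-162), np.int64(66)), (256, np.int64(570), np.int64(-162), np.int64(70)), (261, np.int64(570), np.int64(-162), np.int64(74)), (266, np.int64(570), np.int64(-162), np.int64(78)), (271, np.int64(569), np.int64(-162), np.int64(83)), (276, np.int64(569), np.int64(-162), np.int64(86)), (281, np.int64(570), np.int64(-162), np.int64(88)), (286, np.int64(570), np.int64(-162), np.int64(92)), (291, np.int64(571), np.int64(-162), np.int64(93)), (296, np.int64(569), np.int64(-162), np.int64(99))]
0.0 None
```

Both cameras agree that the fingertips end at z ≈ 61 mm, about 32 mm short of the reported TCP; the lateral positions match. I'll confirm by touch: descend a little past where the reported TCP would meet the base and watch the force.

Call:
jog_arm:
  series:
    - [[0, 0, 2, 0, 0, 0, 0], [0, 0, 2, 0, 0, 0, 0], [0, 0, 1, 0, 0, 0, 0], [0, 0, 1, 0, 0, 0, 0], [0, 0, 0.5, 0, 0, 0, 0], [0, 0, 0.5, 0, 0, 0, 0], [0, 0, 0.5, 0, 0, 0, 0], [0, 0, 0.3, 0, 0, 0, 0], [0, 0, 0, 0, 0, 0, 0], [0, 0, 0, 0, 0, 0, 0]]

```text
time_s: 7.35
eef_pos: [0.5803, -0.1581, 0.0206]
eef_rot: [0.0, -0.054, 0.999, -0.0]
wrist_force: [-0.1, 0.8, 0.5]
opening: 0.003
grasp_force: 0.0
```

```bash
python3 pose.py
```

```text
7.35 clip mm [   0.27 -115.14] z 20.63 yaw -173.8 tilt [ 1.e-04 -0.e+00 -1.e+00] q6 -2.142 q1 -0.463 F [-0.14  0.75  0.51] M [-0.049  0.075 -0.005] op 0.003037912747411153 g 0.0
```

Call:
jog_arm:
  series:
    - [[0, 0, 2, 0, 0, 0, 0], [0, 0, 3, 0, 0, 0, 0], [0, 0, 4, 0, 0, 0, 0], [0, 0, 4, 0, 0, 0, 0], [0, 0, 4, 0, 0, 0, 0], [0, 0, 3, 0, 0, 0, 0], [0, 0, 1, 0, 0, 0, 0], [0, 0, 0, 0, 0, 0, 0], [0, 0, 0, 0, 0, 0, 0], [0, 0, 0, 0, 0, 0, 0]]

```text
time_s: 8.35
eef_pos: [0.5805, -0.1582, -0.0002]
eef_rot: [0.0, -0.054, 0.999, -0.0]
wrist_force: [0.7, 0.1, 0.1]
opening: 0.002
grasp_force: 0.0
```

```bash
python3 pose.py; python3 snap.py w4
cat > tip.py <<'E'
import sys
from h import *
c=dict(np.load(sys.argv[1]+".npz"));P=cloud(c)
th=np.deg2rad(6.2);C=np.array([[np.cos(th),np.sin(th)],[-np.sin(th),np.cos(th)]])
X=P.copy();X[...,:2]=(P[...,:2]-[.5676,-.0437])@C.T;X*=1e3
for u in(246,250,265,270):print(u,[(v,)+tuple(int(a) for a in X[v,u].round()) for v in range(238,262,3)])
m=(abs(X[...,0]+1.5)<7)&(X[...,2]>27.5)&(X[...,2]<34)&(X[...,1]<-70)
v,u=np.nonzero(m);i=np.argsort(u)[:12];print("tail edge",X[v[i],u[i]].round(1).tolist(),u[i],v[i])
E
python3 tip.py w4
```

```text
8.35 clip mm [   0.43 -115.19] z -0.19 yaw -173.8 tilt [ 4.e-04 -2.e-04 -1.e+00] q6 -2.142 q1 -0.463 F [0.74 0.07 0.13] M [ 0.016 -0.041 -0.029] op 0.0021628929944394414 g 0.0
8.4 [ 5.805e-01 -1.582e-01 -2.000e-04] [ 2.000e-04 -5.410e-02  9.985e-01 -1.000e-04] [-0.463  0.495  1.661 -0.     0.985 -2.142] [-0.19 -0.03  0.3 ] [ 0.4966 -0.1668  0.1693]
246 [(238, -11, -120, 25), (241, -9, -120, 24), (244, -11, -120, 31), (247, -10, -120, 33), (250, -11, -120, 37), (253, -11, -120, 39), (256, -11, -120, 42), (259, -11, -120, 45)]
250 [(238, -10, -118, 24), (241, -9, -118, 24), (244, -11, -118, 31), (247, -10, -118, 33), (250, -11, -118, 36), (253, -11, -118, 38), (256, -11, -118, 41), (259, -11, -118, 45)]
265 [(238, -10, -111, 24), (241, -9, -111, 24), (244, -10, -111, 30), (247, -11, -111, 33), (250, -11, -112, 36), (253, -11, -112, 40), (256, -11, -112, 42), (259, -11, -112, 44)]
270 [(238, -11, -109, 24), (241, -9, -109, 25), (244, -11, -109, 31), (247, -11, -109, 34), (250, -10, -109, 35), (253, -11, -109, 39), (256, -11, -110, 41), (259, -10, -110, 43)]
tail edge [[-6.6, -126.6, 34.0], [-6.5, -126.2, 33.9], [-6.7, -126.2, 33.3], [-6.8, -125.8, 33.5], [-6.9, -124.9, 33.5], [-6.7, -124.4, 33.3], [-6.8, -123.1, 33.5], [-6.8, -122.6, 33.5], [-6.7, -122.2, 33.2], [-6.8, -107.5, 33.4], [-6.4, -107.0, 33.7], [-6.7, -107.0, 33.3]] [231 232 232 233 235 236 239 240 241 274 275 275] [256 256 255 255 255 255 255 255 255 255 256 255]
```

The tips are confirmed about 6 mm above the base top, with no contact, so the reported TCP is ~30 mm too far out. I'll take that into account from here. Lower 2 mm, then push gently.

Call:
jog_arm:
  series:
    - [[0, 0, 1, 0, 0, 0, 0], [0, 0, 1, 0, 0, 0, 0], [0, 3, 0, 0, 0, 0, 0], [0, 3, 0, 0, 0, 0, 0], [0, 3, 0, 0, 0, 0, 0], [0, 3, 0, 0, 0, 0, 0], [0, 3, 0, 0, 0, 0, 0], [0, 2, 0, 0, 0, 0, 0], [0, 2, 0, 0, 0, 0, 0], [0, 1, 0, 0, 0, 0, 0]]

```text
time_s: 9.4
eef_pos: [0.5781, -0.138, -0.0024]
eef_rot: [-0.0, -0.054, 0.999, 0.0]
wrist_force: [-0.4, -0.1, 0.6]
opening: -0.002
grasp_force: 0.1
```

```bash
python3 pose.py; python3 snap.py w5
```

```text
9.4 clip mm [  0.25 -94.87] z -2.39 yaw -173.79 tilt [-0.  0. -1.] q6 -2.113 q1 -0.434 F [-0.38 -0.13  0.55] M [-0.013 -0.061  0.024] op -0.0023765711647494676 g 0.11590463574975729
9.45 [ 0.5781 -0.138  -0.0024] [-0.     -0.0541  0.9985  0.    ] [-0.434  0.486  1.681  0.     0.975 -2.113] [-0.47  0.46 -1.12] [ 0.4943 -0.1467  0.1671]
```

View pics/w5.png

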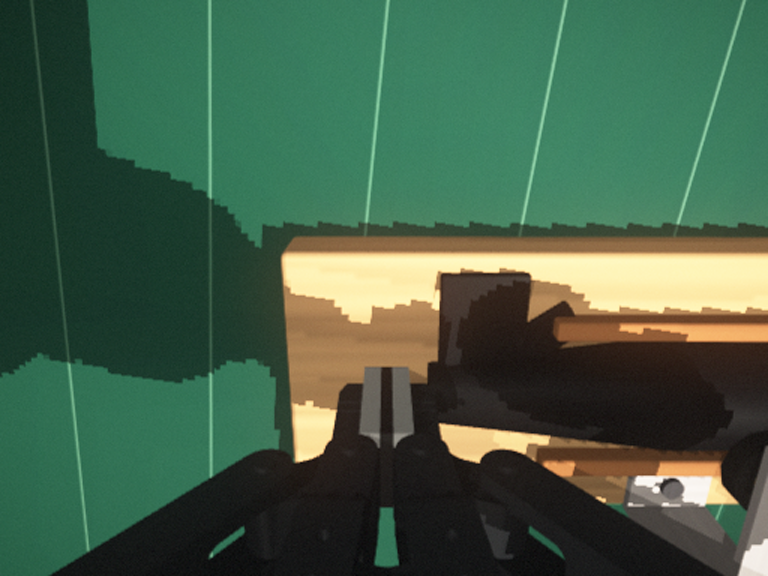

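```bash
cat > px.py <<'E'
import sys
from h import *
c=dict(np.load(sys.argv[1]+".npz"))
th=np.deg2rad(6.2);C=np.array([[np.cos(th),np.sin(th)],[-np.sin(th),np.cos(th)]])
for a in sys.argv[2:]:
    u,v,z=map(float,a.split(","));X=onz(c,u/1.5,v/1.5,z/1e3);print(a,(C@(X[:2]-[.5676,-.0437])*1e3).round(1))
E
python3 px.py w5 429,362,32 283,256,22 440,273,25; echo; python3 px.py w3 436,322,32 359,218,22 446,246,25
```

```text
429,362,32 [-14.1 -82.1]
283,256,22 [ -43.4 -124.6]
440,273,25 [-39.1 -79. ]

436,322,32 [-13.3 -97.5]
359,218,22 [ -48.  -124.3]
446,246,25 [-38.8 -94.2]
```

Call:
jog_arm:
  series:
    - [[0, 0.4, 0, 0, 0, 0, 0], [0, 0.4, 0, 0, 0, 0, 0], [0, 0.4, 0, 0, 0, 0, 0], [0, 0.2, 0, 0, 0, 0, 0], [0, 0.2, 0, 0, 0, 0, 0], [0, 0, 0, 0, 0, 0, 0], [0, 0, 0, 0, 0, 0, 0], [0, 0, 0, 0, 0, 0, 0], [0, 0, 0, 0, 0, 0, 0], [0, 0, 0, 0, 0, 0, 0]]

```text
time_s: 10.45
eef_pos: [0.5779, -0.1367, -0.0024]
eef_rot: [-0.0, -0.054, 0.999, 0.0]
wrist_force: [0.3, -0.8, 0.2]
opening: -0.002
grasp_force: 0.1
```

Call:
jog_arm:
  series:
    - [[0, 0.1, 0, 0, 0, 0, 0], [0, 0.1, 0, 0, 0, 0, 0], [0, 0.1, 0, 0, 0, 0, 0], [0, 0.1, 0, 0, 0, 0, 0], [0, 0, 0, 0, 0, 0, 0], [0, 0, 0, 0, 0, 0, 0], [0, 0, 0, 0, 0, 0, 0], [0, 0, 0, 0, 0, 0, 0], [0, 0, 0, 0, 0, 0, 0], [0, 0, 0, 0, 0, 0, 0]]

```text
time_s: 11.45
eef_pos: [0.5779, -0.1363, -0.0024]
eef_rot: [0.0, -0.054, 0.999, -0.0]
wrist_force: [-0.8, -1.6, -0.1]
opening: 0.006
grasp_force: 0.3
```

```bash
python3 pose.py
```

```text
11.45 clip mm [  0.24 -93.16] z -2.4 yaw -173.8 tilt [ 0.e+00 -1.e-04 -1.e+00] q6 -2.11 q1 -0.431 F [-0.81 -1.56 -0.08] M [-0.087 -0.02  -0.013] op 0.00603259142843688 g 0.33418066799640656
```

Call:
jog_arm:
  series:
    - [[0, 0.1, 0, 0, 0, 0, 0], [0, 0.1, 0, 0, 0, 0, 0], [0, 0.1, 0, 0, 0, 0, 0], [0, 0.1, 0, 0, 0, 0, 0], [0, 0, 0, 0, 0, 0, 0], [0, 0, 0, 0, 0, 0, 0], [0, 0, 0, 0, 0, 0, 0], [0, 0, 0, 0, 0, 0, 0], [0, 0, 0, 0, 0, 0, 0], [0, 0, 0, 0, 0, 0, 0]]

```text
time_s: 12.45
eef_pos: [0.5779, -0.136, -0.0023]
eef_rot: [0.0, -0.054, 0.999, -0.0]
wrist_force: [-1.1, -3.6, 0.8]
opening: 0.003
grasp_force: 1.6
```

```bash
python3 pose.py
```

```text
12.45 clip mm [  0.31 -92.9 ] z -2.34 yaw -173.8 tilt [ 2.e-04 -3.e-04 -1.e+00] q6 -2.11 q1 -0.431 F [-1.05 -3.56  0.76] M [-0.575 -0.074 -0.008] op 0.003423839295624039 g 1.6023075208067894
```

The force rose to ~4 N with matching moment: the nose is home against the stop. I'll back off, rise, open, and go above the knob.

Call:
jog_arm:
  series:
    - [[0, -3, 0, 0, 0, 0, 0], [0, -7, 0, 0, 0, 0, 0], [0, 0, -30, 0, 0, 0, 0], [0, 0, -40, 0, 0, 0, 20], [0, 0, -40, 0, 0, 0, 85], [0, 0, -42, 0, 0, 0, 85], [0, 34, 0, 0, 0, 0, 85], [0, 34, 0, 0, 0, 0, 85], [0, 35, 0, 0, 0, 0, 85], [0, 0, 0, 0, 0, 0, 85]]

```text
time_s: 13.45
eef_pos: [0.5669, -0.0396, 0.1495]
eef_rot: [-0.0, -0.056, 0.998, 0.001]
wrist_force: [0.2, -0.3, 1.1]
opening: 0.999
grasp_force: 0.0
```

```bash
python3 pose.py
python3 - <<'E'
from bench import ctrl
from h import *
th=np.deg2rad(6.2);C=np.array([[np.cos(th),np.sin(th)],[-np.sin(th),np.cos(th)]])
for n in("wrist","top","side"):
    c=ctrl.camera(n);np.savez("k_"+n+".npz",**c);P=cloud(c)
    X=P.copy();X[...,:2]=(P[...,:2]-[.5676,-.0437])@C.T;X*=1e3
    h=cv2.cvtColor(c["frame"],cv2.COLOR_BGR2HSV);m=(cv2.inRange(h,(5,200,90),(16,255,255))>0)&(np.hypot(X[...,0],X[...,1])<28)&(X[...,2]>95)
    q=X[m]
    if len(q): print(n,len(q),"z",np.percentile(q[:,2],[2,50,98]).round(1),"x",q[:,0].min().round(1),q[:,0].max().round(1),"y",q[:,1].min().round(1),q[:,1].max().round(1))
c=ctrl.camera("wrist");cv2.imwrite("pics/k.png",cv2.resize(c["frame"],(768,576)))
E
```

```text
13.45 clip mm [-0.28  4.17] z 149.47 yaw -173.59 tilt [-0.0011  0.0021 -1.    ] q6 -1.963 q1 -0.28 F [ 0.19 -0.29  1.06] M [-0.047  0.085  0.052] op 0.9986685672954013 g 0.0
side 91 z [111.2 125.9 135.4] x -15.5 18.3 y -25.1 10.4
```

View pics/k.png

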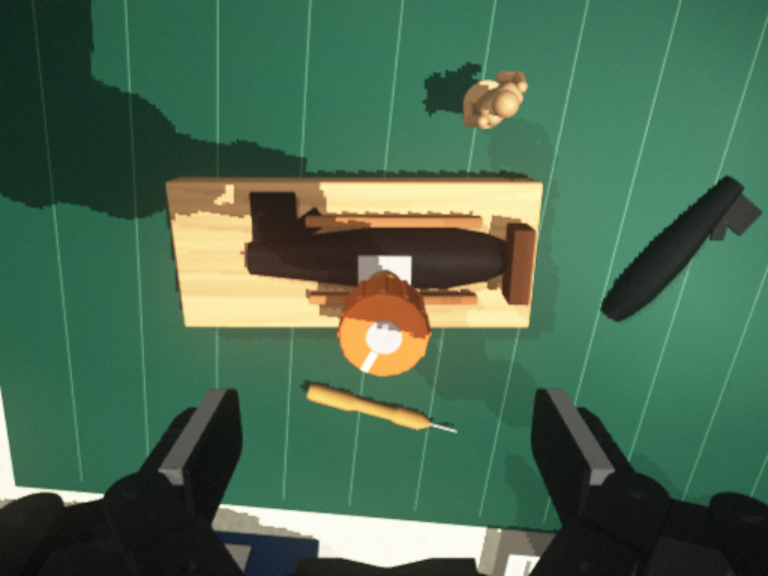

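The nose sits against the stop at (507,265). The knob cap is at (384,338), and the open fingers' inner edges (241 and 533) straddle it evenly. I'll check the knob centre from this view.

```bash
python3 pose.py; python3 px.py k_wrist 384,338,134.5 386,330,134.5
python3 - <<'E'
from h import *
c=dict(np.load("k_wrist.npz"));P=cloud(c);h=cv2.cvtColor(c["frame"],cv2.COLOR_BGR2HSV)
m=cv2.inRange(h,(3,150,90),(18,255,255));m[:190]=0;m[255:]=0;m[:,:220]=0;m[:,295:]=0
ys,xs=np.nonzero(m);z=P[...,2]
print(xs.min(),xs.max(),ys.min(),ys.max(),z[225,245:268:3].round(4),z[235,250:262:4].round(4))
t=(z>.128)&(z<.15);t[:150]=0;t[260:]=0;t[:,:200]=0;t[:,300:]=0
cs=max(cv2.findContours(t.astype(np.uint8),0,2)[0],key=cv2.contourArea);(u,v),r=cv2.minEnclosingCircle(cs);X=onz(c,u,v,.1345);print(u,v,r,X)
th=np.deg2rad(6.2);C=np.array([[np.cos(th),np.sin(th)],[-np.sin(th),np.cos(th)]]);print(C@(X[:2]-[.5676,-.0437])*1e3)
E
```

```text
13.65 clip mm [ 0.32 -0.53] z 149.56 yaw -173.82 tilt [-0.e+00 -2.e-04 -1.e+00] q6 -1.964 q1 -0.286 F [-0.56 -0.36  0.37] M [-0.001 -0.07  -0.06 ] op 0.9960037223862958 g 0.0
384,338,134.5 [0.3 3.7]
386,330,134.5 [-3.1  4.5]
220 294 190 251 [0.1348 0.1357 0.136  0.1359 0.1352 0.1355 0.1355 0.1349] [0.1357 0.1353 0.1345]
248.96502685546875 221.33175659179688 31.079875946044922 [ 0.56543236 -0.04433284  0.1345    ]
[-2.22330336 -0.39503728]
```

```bash
python3 snap.py k2; python3 px.py k2 384,338,134.5 384,338,136
python3 - <<'E'
from h import *
c=dict(np.load("k2.npz"));g=c["frame"];h=cv2.cvtColor(g,cv2.COLOR_BGR2HSV)
m=cv2.inRange(h,(0,0,150),(180,60,255));m[:205]=0;m[245:]=0;m[:,:235]=0;m[:,280:]=0
k,l,s,ce=cv2.connectedComponentsWithStats(m);print(s,ce)
E
```

```text
13.7 [ 0.568  -0.0445  0.1495] [-0.000e+00 -5.360e-02  9.986e-01 -1.000e-04] [-0.286  0.226  1.674 -0.     1.242 -1.964] [ 0.48 -0.08 -0.19] [ 0.4842 -0.0528  0.3191]
384,338,134.5 [ 1. -1.]
384,338,136 [ 0.3 -1. ]
[[     0      0    512    384 196144]
 [   242    215     27     30    464]] [[255.50069847 191.41645424]
 [255.20474138 226.81681034]]
```

Call:
jog_arm:
  series:
    - [[0, 0, 25, 0, 0, 0, 85], [0, 0, 25, 0, 0, 0, 85], [0, 0, 19, 0, 0, 0, 85], [0, 0, 8, 0, 0, 0, 85], [0, 0, 2, 0, 0, 0, 85], [0, 0, 0, 0, 0, 0, 85], [0, 0, 0, 0, 0, 0, 60], [0, 0, 0, 0, 0, 0, 48], [0, 0, 0, 0, 0, 0, 42], [0, 0, 0, 0, 0, 0, 42]]

```text
time_s: 14.7
eef_pos: [0.5681, -0.0434, 0.0711]
eef_rot: [0.0, -0.054, 0.999, -0.0]
wrist_force: [-0.9, -0.3, 0.6]
opening: 0.491
grasp_force: 0.0
```

```bash
python3 pose.py; python3 snap.py k3
```

```text
14.7 clip mm [0.51 0.27] z 71.07 yaw -173.79 tilt [ 8.e-04 -2.e-04 -1.e+00] q6 -1.964 q1 -0.284 F [-0.95 -0.28  0.57] M [-0.047 -0.021  0.018] op 0.4905731130581782 g 0.0
14.75 [ 0.568  -0.0434  0.0709] [ 3.000e-04 -5.420e-02  9.985e-01 -1.000e-04] [-0.285  0.326  1.725 -0.     1.089 -1.964] [-0.9   0.88  0.  ] [ 0.4842 -0.052   0.2405]
```

View pics/k3.png

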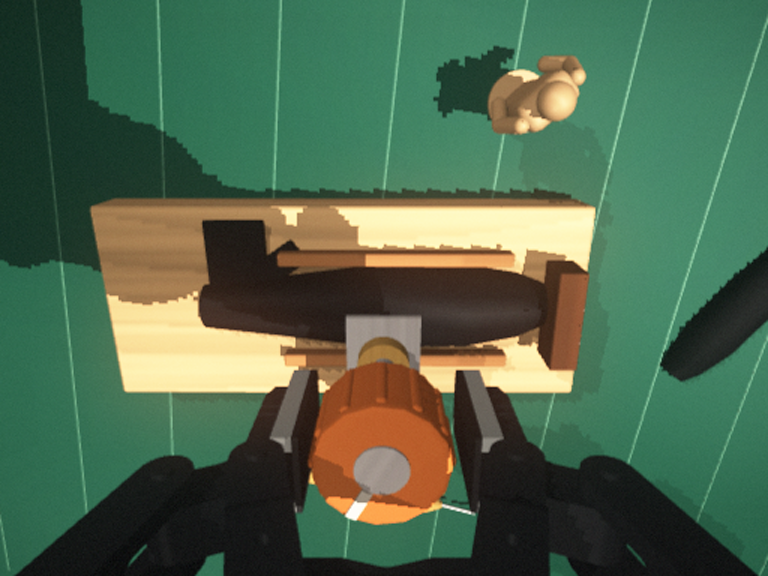

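The pads straddle the knob (inner edges at 313 and 460, knob from 312 to 453), so I need to shift about 1 mm toward -y. The nut and arm are clear below. Next I'll check the tip height.

Run:
```python
from h import *
c=dict(np.load("k3.npz"));P=cloud(c)*1e3
for u,v in((203,250),(203,256),(314,250),(315,256),(318,290)):print(P[v,u].round(1))
print("knob top",P[300:335:8,245:270:8,2].round(1))
```

```text
[558.9 -67.7 108.3]
[559.  -66.9 113.2]
[553.8 -20.  108.1]
[554.1 -20.2 112.9]
[554.9 -22.7 136. ]
knob top [[136.  135.1 135.5 135.1]
 [135.4 136.5 135.3 136.2]
 [136.3 135.1 136.2 135.6]
 [134.7 135.6 135.1 134.5]
 [135.4 135.1 135.5 135.4]]
```

Call:
jog_arm:
  series:
    - [[0, -1, 0, 0, 0, 0, 42], [0, 0, 0, 0, 0, 0, 39], [0, 0, 0, 0, 0, 0, 36], [0, 0, 0, 0, 0, 0, 32], [0, 0, 0, 0, 0, 0, 28], [0, 0, 0, 0, 0, 0, 20], [0, 0, 0, 0, 0, 0, 10], [0, 0, 0, 0, 0, 0, 0], [0, 0, 0, 0, 0, 0, 0], [0, 0, 0, 0, 0, 0, 0]]

```text
time_s: 15.75
eef_pos: [0.568, -0.0445, 0.0706]
eef_rot: [0.0, -0.054, 0.999, -0.0]
wrist_force: [-0.5, -0.6, 1.0]
opening: 0.406
grasp_force: 59.5
```

```bash
python3 pose.py;python3 pose.py
```

```text
15.75 clip mm [ 0.28 -0.8 ] z 70.64 yaw -173.8 tilt [ 1.e-04 -1.e-04 -1.e+00] q6 -1.965 q1 -0.286 F [-0.46 -0.61  1.04] M [-0.231  0.058  0.013] op 0.40590077097363636 g 59.53307569026947
15.75 clip mm [ 0.28 -0.8 ] z 70.64 yaw -173.8 tilt [ 1.e-04 -1.e-04 -1.e+00] q6 -1.965 q1 -0.286 F [-0.46 -0.61  1.04] M [-0.231  0.058  0.013] op 0.40590077097363636 g 59.53307569026947
```

Call:
jog_arm:
  series:
    - [[0, 0, 0.573, 0, 0, 0.1, 0], [0, 0, 0.573, 0, 0, 0.1, 0], [0, 0, 0.573, 0, 0, 0.1, 0], [0, 0, 0.573, 0, 0, 0.1, 0], [0, 0, 0.573, 0, 0, 0.1, 0], [0, 0, 0.573, 0, 0, 0.1, 0], [0, 0, 0.573, 0, 0, 0.1, 0], [0, 0, 0.573, 0, 0, 0.1, 0], [0, 0, 0, 0, 0, 0, 0], [0, 0, 0, 0, 0, 0, 0]]

```text
time_s: 16.75
eef_pos: [0.5679, -0.0445, 0.066]
eef_rot: [0.0, 0.338, 0.941, -0.0]
wrist_force: [-1.3, -1.4, 1.3]
opening: 0.404
grasp_force: 59.7
```

```bash
python3 pose.py; python3 snap.py k4
python3 - <<'E'
from h import *
for n in("k3","k4"):
    P=cloud(dict(np.load(n+".npz")))*1e3
    print(n,[P[v,u].round(1).tolist() for u,v in((256,222),(245,218),(270,218))])
E
```

```text
16.75 clip mm [ 0.26 -0.83] z 66.04 yaw 140.5 tilt [ 1.e-04 -1.e-04 -1.e+00] q6 -1.168 q1 -0.286 F [-1.34 -1.44  1.29] M [-0.303  0.08  -0.147] op 0.4041652402865536 g 59.729697704315186
16.8 [ 0.5679 -0.0445  0.066 ] [ 0.      0.3381  0.9411 -0.    ] [-0.286  0.334  1.727 -0.     1.081 -1.167] [-0.48 -1.44  0.66] [0.5029 0.0096 0.2355]
k3 [[557.8, -44.9, 76.0], [555.8, -50.8, 76.8], [555.3, -37.8, 74.6]]
k4 [[557.5, -36.6, 76.4], [552.4, -39.5, 76.2], [565.8, -33.5, 61.2]]
```

Call:
jog_arm:
  series:
    - [[0, 0, 0, 0, 0, 0.1, 0], [0, 0, 0, 0, 0, 0.1, 0], [0, 0, 0, 0, 0, 0.1, 0], [0, 0, 0, 0, 0, 0, 0], [0, 0, 0, 0, 0, 0, 0], [0, 0, 0, 0, 0, 0, 0], [0, 0, 0, 0, 0, 0, 0], [0, 0, 0, 0, 0, 0, 0], [0, 0, 0, 0, 0, 0, 0], [0, 0, 0, 0, 0, 0, 0]]

```text
time_s: 17.8
eef_pos: [0.5678, -0.0444, 0.0659]
eef_rot: [-0.0, 0.476, 0.88, -0.0]
wrist_force: [1.1, -3.6, -5.4]
opening: 0.407
grasp_force: 60.1
```

```bash
cat > avg.py <<'E'
from bench import ctrl
from h import *
L=[]
for i in range(4): ctrl.camera("top"); o=ctrl.get_obs(); L.append(np.r_[o["wrist_force"],o["torque"],o["eef_pos"]*1e3,o["q"][5],o["joint_efforts"][1:3]])
print(round(o["time_s"],2),"F M pos q6 eff",np.mean(L,0).round(3),"sd",np.std(L,0)[[2,8]].round(3),"g",o["grasp_force"].round(1))
E
python3 avg.py
```

```text
Traceback (most recent call last):
  File "avg.py", line 5, in <module>
    print(round(o["time_s"],2),"F M pos q6 eff",np.mean(L,0).round(3),"sd",np.std(L,0)[[2,8]].round(3),"g",o["grasp_force"].round(1))
                                                                                                           ^^^^^^^^^^^^^^^^^^^^^^
AttributeError: 'float' object has no attribute 'round'
```

```bash
sed -i 's/o\["grasp_force"\].round(1)/o["grasp_force"]/' avg.py; python3 avg.py
```

```text
18.2 F M pos q6 eff [ 1.70900e+00 -2.44800e+00 -5.91400e+00 -4.41000e-01 -2.31000e-01
 -3.20000e-02  5.67787e+02 -4.43840e+01  6.59170e+01 -8.65000e-01
 -4.98250e+01 -3.11030e+01] sd [0.331 0.01 ] g 60.173383355140686
```

Call:
jog_arm:
  series:
    - [[0, 0, 0, 0, 0, 0, 33], [0, 0, 0, 0, 0, 0, 33], [0, 0, 0, 0, 0, 0, 33], [0, 0, 0, 0, 0, 0, 33], [0, 0, 0, 0, 0, 0, 33], [0, 0, 0, 0, 0, 0, 33], [0, 0, 0, 0, 0, 0, 33], [0, 0, 0, 0, 0, 0, 33], [0, 0, 0, 0, 0, 0, 33], [0, 0, 0, 0, 0, 0, 33]]

```text
time_s: 19.2
eef_pos: [0.5678, -0.0444, 0.066]
eef_rot: [-0.0, 0.476, 0.88, -0.0]
wrist_force: [0.7, -3.7, -5.3]
opening: 0.405
grasp_force: 60.2
```

Call:
jog_arm:
  series:
    - [[0, 0, 0, 0, 0, 0, 34.2], [0, 0, 0, 0, 0, 0, 34.2], [0, 0, 0, 0, 0, 0, 34.2], [0, 0, 0, 0, 0, 0, 34.2], [0, 0, 0, 0, 0, 0, 34.2], [0, 0, 0, 0, 0, 0, 34.2], [0, 0, 0, 0, 0, 0, 34.2], [0, 0, 0, 0, 0, 0, 34.2], [0, 0, 0, 0, 0, 0, 34.2], [0, 0, 0, 0, 0, 0, 34.2]]

```text
time_s: 20.2
eef_pos: [0.5679, -0.0444, 0.066]
eef_rot: [-0.0, 0.476, 0.88, -0.0]
wrist_force: [0.9, -3.9, -5.8]
opening: 0.409
grasp_force: 60.2
```

The grip force is fixed, so I need the gap before contact. In w3–w5 the round dark foot under the arm was visible at the right edge, so I can measure it from the saved depth.

Run:
```python
from h import *
th=np.deg2rad(6.2);C=np.array([[np.cos(th),np.sin(th)],[-np.sin(th),np.cos(th)]])
for n in("w3","w4","w5"):
    c=dict(np.load(n+".npz"));P=cloud(c);X=P.copy();X[...,:2]=(P[...,:2]-[.5676,-.0437])@C.T;X*=1e3
    b=(abs(X[...,2]-23)<5)&(abs(X[...,0]+30)<8)&(X[...,1]>-90);print(n,"base z",np.median(X[b][:,2]).round(2),b.sum())
    m=(np.hypot(X[...,0],X[...,1])<14)&(X[...,2]>36);v,u=np.nonzero(m);print(m.sum(),u.min() if len(u) else 0,v.min() if len(v) else 0,v.max() if len(v) else 0)
    q=X[m];print(np.histogram(q[:,2],np.arange(36,80,2)))
    for uu in range(486,512,4):
        print(uu,[tuple(int(a) for a in X[vv,uu].round()) for vv in range(235,335,5)])
```

```text
w3 base z 24.16 5274
2767 456 217 310
(array([ 88, 292, 790, 593,   0,   0,   0,   0,   0,   0,   0,  28, 137,
       147, 287,  23,   0,   0,  22, 190, 170]), array([36, 38, 40, 42, 44, 46, 48, 50, 52, 54, 56, 58, 60, 62, 64, 66, 68,
       70, 72, 74, 76, 78]))
486 [(-6, 1, 41), (-4, 0, 43), (-1, 1, 42), (2, 2, 42), (5, 2, 42), (-3, -11, 60), (-1, -11, 62), (1, -11, 62), (4, -10, 62), (32, 20, 23), (35, 20, 24), (39, 22, 23), (43, 23, 23), (61, 39, 3), (65, 40, 3), (70, 41, 2), (41, 10, 43), (41, 7, 47), (42, 5, 51), (25, -13, 73)]
490 [(-6, 2, 42), (-3, 3, 41), (-2, 2, 43), (2, 3, 43), (-5, -9, 60), (-4, -11, 62), (-3, -11, 64), (0, -11, 65), (2, -11, 64), (5, -10, 65), (36, 23, 23), (38, 23, 25), (43, 25, 23), (62, 42, 2), (66, 43, 2), (70, 44, 2), (17, -13, 74), (18, -14, 75), (21, -13, 75), (23, -13, 76)]
494 [(-6, 5, 41), (-4, 4, 43), (-1, 5, 43), (2, 6, 41), (-6, -9, 62), (-5, -10, 64), (-3, -11, 66), (-1, -11, 66), (1, -10, 66), (4, -10, 66), (8, -8, 64), (40, 27, 23), (42, 27, 24), (9, -13, 73), (11, -13, 74), (13, -14, 75), (15, -13, 76), (17, -13, 76), (20, -12, 76), (23,
[... 5049 characters left out ...]
7, 63), (-8, -8, 65), (-6, -8, 65), (-4, -8, 65), (-3, -8, 66), (0, -6, 65), (-4, -13, 73), (-3, -13, 74)]
506 [(-17, 13, 32), (-16, 12, 35), (-15, 11, 36), (-14, 10, 39), (-12, 9, 40), (-10, 9, 40), (-7, 10, 40), (-5, 10, 41), (-4, 9, 43), (-2, 9, 43), (2, 11, 42), (-10, -5, 62), (-9, -7, 64), (-8, -7, 65), (-6, -6, 65), (-4, -6, 65), (-9, -14, 74), (-8, -14, 75), (-6, -13, 75), (-5, -14, 76)]
510 [(-18, 14, 33), (-16, 14, 35), (-14, 13, 36), (-13, 12, 38), (-12, 11, 40), (-10, 11, 41), (-7, 12, 40), (-6, 11, 42), (-4, 11, 43), (-1, 12, 42), (1, 12, 43), (-10, -3, 61), (-10, -6, 65), (-15, -14, 74), (-13, -13, 74), (-12, -14, 75), (-11, -14, 76), (-9, -14, 76), (-7, -13, 76), (-6, -13, 77)]
```

The foot's underside is ≈59.5 (top 65.4 − 6) against the part's top at 42.4, so the initial gap was ≈17 mm (2.97 rad), inside the stated range. So far it has descended 4.6 mm with a 0.3 rad lag. I'll relax the lag and then go in step with the knob to ~2 mm short.

Call:
jog_arm:
  series:
    - [[0, 0, 0.86, 0, 0, 0, 0], [0, 0, 0.86, 0, 0, 0, 0], [0, 0, 0.573, 0, 0, 0.1, 0], [0, 0, 0.573, 0, 0, 0.1, 0], [0, 0, 0.573, 0, 0, 0.1, 0], [0, 0, 0.573, 0, 0, 0.1, 0], [0, 0, 0.573, 0, 0, 0.1, 0], [0, 0, 0.573, 0, 0, 0.1, 0], [0, 0, 0, 0, 0, 0, 0], [0, 0, 0, 0, 0, 0, 0]]

```text
time_s: 21.2
eef_pos: [0.568, -0.0444, 0.0612]
eef_rot: [0.0, 0.714, 0.7, 0.0]
wrist_force: [-1.6, -2.9, -0.8]
opening: 0.41
grasp_force: 60.5
```

```bash
python3 avg.py
```

```text
21.4 F M pos q6 eff [-2.2320e+00 -2.7070e+00 -3.5100e-01 -4.4500e-01  3.5800e-01 -1.2500e-01
  5.6802e+02 -4.4415e+01  6.1119e+01 -2.6700e-01 -4.7512e+01 -3.0723e+01] sd [0.717 0.04 ] g 60.50646901130676
```

Call:
jog_arm:
  series:
    - [[0, 0, 0.573, 0, 0, 0.1, 0], [0, 0, 0.573, 0, 0, 0.1, 0], [0, 0, 0.573, 0, 0, 0.1, 0], [0, 0, 0.573, 0, 0, 0.1, 0], [0, 0, 0.573, 0, 0, 0.1, 0], [0, 0, 0.573, 0, 0, 0.1, 0], [0, 0, 0.573, 0, 0, 0.1, 0], [0, 0, 0.573, 0, 0, 0.1, 0], [0, 0, 0, 0, 0, 0, 0], [0, 0, 0, 0, 0, 0, 0]]

```text
time_s: 22.4
eef_pos: [0.568, -0.0444, 0.0564]
eef_rot: [0.0, 0.93, 0.368, 0.0]
wrist_force: [-2.1, -3.2, 0.4]
opening: 0.4
grasp_force: 60.6
```

```bash
python3 avg.py
```

```text
22.6 F M pos q6 eff [-2.02800e+00 -2.80600e+00  3.77000e-01 -4.16000e-01  3.39000e-01
 -1.31000e-01  5.68002e+02 -4.44250e+01  5.63870e+01  5.33000e-01
 -4.72430e+01 -3.02190e+01] sd [0.386 0.034] g 60.58549404144287
```

Call:
jog_arm:
  series:
    - [[0, 0, 0.172, 0, 0, 0.03, 0], [0, 0, 0.172, 0, 0, 0.03, 0], [0, 0, 0.172, 0, 0, 0.03, 0], [0, 0, 0.172, 0, 0, 0.03, 0], [0, 0, 0.172, 0, 0, 0.03, 0], [0, 0, 0.172, 0, 0, 0.03, 0], [0, 0, 0.172, 0, 0, 0.03, 0], [0, 0, 0, 0, 0, 0, 0], [0, 0, 0, 0, 0, 0, 0], [0, 0, 0, 0, 0, 0, 0]]

```text
time_s: 23.6
eef_pos: [0.568, -0.0444, 0.0551]
eef_rot: [0.0, 0.964, 0.267, 0.0]
wrist_force: [-2.0, -2.0, 0.6]
opening: 0.402
grasp_force: 60.6
```

```bash
python3 avg.py
```

```text
23.8 F M pos q6 eff [-1.69500e+00 -2.96700e+00  1.18800e+00 -5.18000e-01  2.47000e-01
 -2.00000e-03  5.67967e+02 -4.44250e+01  5.50830e+01  7.45000e-01
 -4.68590e+01 -2.95860e+01] sd [0.589 0.011] g 60.61052978038788
```

Call:
jog_arm:
  series:
    - [[0, 0, 0.1, 0, 0, 0.0175, 0], [0, 0, 0.1, 0, 0, 0.0175, 0], [0, 0, 0.1, 0, 0, 0.0175, 0], [0, 0, 0, 0, 0, 0, 0], [0, 0, 0, 0, 0, 0, 0], [0, 0, 0, 0, 0, 0, 0], [0, 0, 0, 0, 0, 0, 0], [0, 0, 0, 0, 0, 0, 0], [0, 0, 0, 0, 0, 0, 0], [0, 0, 0, 0, 0, 0, 0]]

```text
time_s: 24.8
eef_pos: [0.568, -0.0444, 0.0548]
eef_rot: [0.0, 0.97, 0.241, 0.0]
wrist_force: [-0.2, -3.7, 1.2]
opening: 0.406
grasp_force: 60.6
```

```bash
python3 avg.py
```

```text
25.0 F M pos q6 eff [-1.12300e+00 -3.75800e+00  1.00800e+00 -5.58000e-01  1.72000e-01
  4.30000e-02  5.67956e+02 -4.44050e+01  5.47790e+01  7.97000e-01
 -4.67150e+01 -2.92640e+01] sd [0.306 0.003] g 60.61405062675476
```

Call:
jog_arm:
  series:
    - [[0, 0, 0.1, 0, 0, 0.0175, 0], [0, 0, 0.1, 0, 0, 0.0175, 0], [0, 0, 0.1, 0, 0, 0.0175, 0], [0, 0, 0, 0, 0, 0, 0], [0, 0, 0, 0, 0, 0, 0], [0, 0, 0, 0, 0, 0, 0], [0, 0, 0, 0, 0, 0, 0], [0, 0, 0, 0, 0, 0, 0], [0, 0, 0, 0, 0, 0, 0], [0, 0, 0, 0, 0, 0, 0]]

```text
time_s: 26.0
eef_pos: [0.568, -0.0444, 0.0545]
eef_rot: [0.0, 0.976, 0.216, 0.0]
wrist_force: [-0.8, -3.2, 1.3]
opening: 0.408
grasp_force: 60.6
```

```bash
python3 avg.py
```

```text
26.2 F M pos q6 eff [-9.25000e-01 -3.78000e+00  1.01100e+00 -5.85000e-01  1.83000e-01
  3.80000e-02  5.67937e+02 -4.43980e+01  5.44730e+01  8.50000e-01
 -4.66490e+01 -2.90810e+01] sd [0.444 0.012] g 60.615473985672
```

Call:
jog_arm:
  series:
    - [[0, 0, 0.1, 0, 0, 0.0175, 0], [0, 0, 0.1, 0, 0, 0.0175, 0], [0, 0, 0.1, 0, 0, 0.0175, 0], [0, 0, 0, 0, 0, 0, 0], [0, 0, 0, 0, 0, 0, 0], [0, 0, 0, 0, 0, 0, 0], [0, 0, 0, 0, 0, 0, 0], [0, 0, 0, 0, 0, 0, 0], [0, 0, 0, 0, 0, 0, 0], [0, 0, 0, 0, 0, 0, 0]]

```text
time_s: 27.2
eef_pos: [0.568, -0.0444, 0.0543]
eef_rot: [0.0, 0.982, 0.19, 0.0]
wrist_force: [-2.4, -3.4, 5.0]
opening: 0.409
grasp_force: 60.8
```

```bash
python3 avg.py
```

```text
27.4 F M pos q6 eff [-2.4550e+00 -3.3130e+00  5.5490e+00 -5.6200e-01  3.6200e-01  3.8000e-02
  5.6800e+02 -4.4410e+01  5.4295e+01  9.0200e-01 -4.4777e+01 -2.8266e+01] sd [0.319 0.025] g 60.7816207408905
```

Contact felt: Fz rose by ~4.5 N and the descent stalled. I'll ease the grip by 0.1 mm, then turn without descending.

Call:
jog_arm:
  series:
    - [[0, 0, -0.1, 0, 0, 0, 0], [0, 0, 0, 0, 0, 0, 0], [0, 0, 0, 0, 0, 0.05, 0], [0, 0, 0, 0, 0, 0.05, 0], [0, 0, 0, 0, 0, 0.05, 0], [0, 0, 0, 0, 0, 0.05, 0], [0, 0, 0, 0, 0, 0, 0], [0, 0, 0, 0, 0, 0, 0], [0, 0, 0, 0, 0, 0, 0], [0, 0, 0, 0, 0, 0, 0]]

```text
time_s: 28.4
eef_pos: [0.5679, -0.0444, 0.0543]
eef_rot: [0.0, 0.996, 0.091, 0.0]
wrist_force: [-1.8, -3.8, 5.0]
opening: 0.404
grasp_force: 60.9
```

```bash
python3 avg.py
```

```text
28.6 F M pos q6 eff [-1.85200e+00 -3.83100e+00  4.83900e+00 -6.13000e-01  3.14000e-01
 -1.20000e-02  5.67948e+02 -4.44100e+01  5.42700e+01  1.10200e+00
 -4.49900e+01 -2.81800e+01] sd [0.815 0.004] g 60.94330072402954
```

Call:
jog_arm:
  series:
    - [[0, 0, -0.05, 0, 0, 0, 0], [0, 0, 0, 0, 0, 0.05, 0], [0, 0, 0, 0, 0, 0.05, 0], [0, 0, 0, 0, 0, 0.04, 0], [0, 0, 0, 0, 0, 0, 0], [0, 0, 0, 0, 0, 0, 0], [0, 0, 0, 0, 0, 0, 0], [0, 0, 0, 0, 0, 0, 0], [0, 0, 0, 0, 0, 0, 0], [0, 0, 0, 0, 0, 0, 0]]

```text
time_s: 29.6
eef_pos: [0.5679, -0.0444, 0.0543]
eef_rot: [0.0, 1.0, 0.021, -0.0]
wrist_force: [-1.5, -3.5, 3.8]
opening: 0.407
grasp_force: 60.9
```

```bash
python3 avg.py
```

```text
29.8 F M pos q6 eff [-1.09100e+00 -3.48600e+00  3.50900e+00 -6.31000e-01  2.28000e-01
  2.00000e-02  5.67909e+02 -4.43910e+01  5.42940e+01  1.24200e+00
 -4.54520e+01 -2.82570e+01] sd [0.48  0.014] g 60.87913155555725
```

Call:
jog_arm:
  series:
    - [[0, 0, 0, 0, 0, 0, 38], [0, 0, 0, 0, 0, 0, 50], [0, 0, 0, 0, 0, 0, 70], [0, 0, 0, 0, 0, 0, 85], [0, 0, 0, 0, 0, 0, 85], [0, 0, 0, 0, 0, 0, 85], [0, 0, -15, 0, 0, 0, 85], [0, 0, -25, 0, 0, 0, 85], [0, 0, -30, 0, 0, 0, 85], [0, 0, -15, 0, 0, 0, 85]]

```text
time_s: 30.8
eef_pos: [0.5696, -0.0448, 0.1432]
eef_rot: [0.001, 1.0, 0.021, 0.002]
wrist_force: [0.1, -0.6, -0.3]
opening: 0.997
grasp_force: 0.0
```

```bash
python3 pose.py
python3 - <<'E'
from bench import ctrl
from h import *
import time
for i in range(6): c=ctrl.camera("wrist")
np.savez("e.npz",**c)
print(ctrl.get_obs()["time_s"],ctrl.get_obs()["wrist_force"].round(1))
th=np.deg2rad(6.2);C=np.array([[np.cos(th),np.sin(th)],[-np.sin(th),np.cos(th)]])
for n in("w2","k2","e"):
    c=dict(np.load(n+".npz"));P=cloud(c);X=P.copy();X[...,:2]=(P[...,:2]-[.5676,-.0437])@C.T;X*=1e3
    r=lambda x0,x1,y0,y1,z0,z1:(X[...,0]>x0)&(X[...,0]<x1)&(X[...,1]>y0)&(X[...,1]<y1)&(X[...,2]>z0)&(X[...,2]<z1)
    o=[]
    for nm,b in(("base",(-43,-25,-60,80,18,30)),("armtip",(-15,-9,-11,11,70,83)),("armroot",(25,40,-11,11,70,83)),("knobtop",(-15,15,-15,15,105,145)),("stop",(-18,18,72,81,36,48)),("tail",(-6,6,-110,-60,25,40))):
        m=r(*b); o.append((nm,int(m.sum()),np.median(X[m],0).round(2).tolist() if m.any() else None,np.percentile(X[m][:,1],1).round(1) if m.any() else 0))
    print(n,o)
E
```

```text
30.8 clip mm [ 1.91 -1.35] z 143.21 yaw 2.43 tilt [ 0.0047 -0.0014 -1.    ] q6 1.242 q1 -0.286 F [ 0.08 -0.56 -0.25] M [ 0.018 -0.011 -0.001] op 0.997114089138313 g 0.0
31.1 [-1.2 -0.  -0.9]
w2 [('base', 1971, [-34.6, 17.24, 23.9], np.float64(-58.3)), ('armtip', 6, [-13.79, 10.18, 76.51], np.float64(8.9)), ('armroot', 360, [32.52, 0.17, 76.23], np.float64(-10.6)), ('knobtop', 1309, [0.13, 0.56, 135.14], np.float64(-14.5)), ('stop', 365, [0.03, 76.57, 43.77], np.float64(72.1)), ('tail', 313, [-0.0, -77.97, 35.28], np.float64(-106.8))]
k2 [('base', 3314, [-34.05, 9.75, 23.9], np.float64(-58.7)), ('armtip', 247, [-11.95, -0.53, 76.07], np.float64(-10.8)), ('armroot', 0, None, 0), ('knobtop', 2386, [-1.97, 0.14, 135.0], np.float64(-14.6)), ('stop', 439, [-0.73, 76.54, 43.69], np.float64(72.2)), ('tail', 318, [-0.52, -71.0, 33.98], np.float64(-108.3))]
e [('base', 1519, [-34.91, 37.26, 24.02], np.float64(-59.2)), ('armtip', 0, None, 0), ('armroot', 705, [32.66, -0.08, 77.88], np.float64(-10.7)), ('knobtop', 2220, [1.59, -0.16, 118.63], np.float64(-14.6)), ('stop', 471, [0.57, 76.44, 43.86], np.float64(72.1)), ('tail', 377, [0.57, -71.17, 34.29], np.float64(-107.6))]
```

Run:
```python
from h import *
th=np.deg2rad(6.2);C=np.array([[np.cos(th),np.sin(th)],[-np.sin(th),np.cos(th)]])
c=dict(np.load("e.npz"));P=cloud(c);X=P.copy();X[...,:2]=(P[...,:2]-[.5676,-.0437])@C.T;X*=1e3
m=(abs(X[...,0])<6)&(X[...,1]>60)&(X[...,1]<84);q=X[m]
for y in np.arange(60,84,1.5):
    s=q[(q[:,1]>=y)&(q[:,1]<y+1.5)];print(y,len(s),s[:,2].min().round(1) if len(s) else None,np.median(s[:,2]).round(1) if len(s) else None)
m=(abs(X[...,0])<6)&(X[...,1]<-60);q=X[m]
for y in np.arange(-92,-70,2):
    s=q[(q[:,1]>=y)&(q[:,1]<y+2)];print(y,len(s),np.median(s[:,2]).round(1) if len(s) else None)
```

```text
60.0 58 35.2 232.3
61.5 45 34.4 232.1
63.0 31 33.8 36.1
64.5 24 32.7 35.3
66.0 21 32.3 34.6
67.5 23 30.7 33.9
69.0 79 31.5 39.3
70.5 23 43.0 44.0
72.0 24 42.7 43.9
73.5 27 42.3 43.9
75.0 24 42.7 43.5
76.5 27 42.6 43.9
78.0 26 42.6 43.8
79.5 27 42.7 43.9
81.0 8 43.1 43.4
82.5 0 None None
-92 30 23.9
-90 31 24.2
-88 35 24.1
-86 30 24.2
-84 19 23.9
-82 9 33.9
-80 31 33.2
-78 35 33.6
-76 30 34.1
-74 34 34.1
-72 32 34.2
```

The nose surface runs right up to the stop face with no gap, and the tail is at ≈ -80. The part lies flat, the foot is clamped with the arm ~2 mm up, and the robot is clear of everything. Handing in.

```bash
python3 -c "
from bench import ctrl
print(ctrl.hand_in())"
```

```text
the job is handed in; nothing more can be done
None
```

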